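# Clamp a rack of vials in the multi-tube mixer

## Robot

A 6-joint arm with a two-finger parallel gripper is mounted at the origin on the work surface. World frame = base frame: x ahead of the robot, y to its left, z up, the work surface at z = 0. Lengths are in m, angles in rad, forces in N, time in s.
With the tool pointing down it reaches from about 0.275 to 0.725 m from the base axis. Payload 15.9 kg.
Tool frame: the origin (TCP) lies on the front face of the gripper's body, between the roots of the fingers; the fingertips stand 73 mm ahead of it and the grasp point (between the pads) lies 54 mm ahead of it (robot.finger_overhang is the distance from the TCP to the fingertips, in m); z points along the fingers, y is the line along which they close (so a half turn about z gives the same grasp; the last joint's range is limited). The gripper opens to 85 mm and grips with 20 to 120 N. Pads are 22 mm wide; open, the fingers measure 114 mm over their backs; the gripper's body (76 mm by 85 mm) begins 54 mm behind the grasp point. The pads swing forward as they close: fully open they stand 13 mm farther back than shut.
Start: joints at [1.132, 0.213, -0.034, 1.323, 0, 1.571], TCP at [0.212, 0.453, 0.304] pointing down, gripper open.
Joint ranges: [-2.98, 2.98], [-0.74, 1.72], [-1.14, 1.35], [-2.1, 2.04], [-1.57, 1.44], [-3.14, 3.14]. Speed limits (rad/s): [1.89, 1.89, 2.39, 2.57, 3.14, 3.14].

## Interface

Orientations are given as a unit quaternion [x, y, z, w].
In Python, from rig import robot gives the robot as it stands.
- The arm moves only by the tool send_rows, never from a script. Its argument "increments" is a list of rows, each a list of 2 entries, a list of its own where there are three numbers: the shift along the tool's x, y, z in shares of 60 cm (1.0 is 60 cm), then the turn, a rotation vector about the tool's x, y, z in a scale on which 1.0 is pi rad. In form: [[[dx, dy, dz], [wx, wy, wz]], ...]. A call has 1 to 8 rows; each row is the pose to reach, as a shift and turn from the pose commanded when the call began, along the tool's axes at that moment; what a row does not reach only later rows make up. A row lasts 1/8 s, in which the tool goes at most 62.5 mm and 10.7 degrees, less where a joint would pass 70% of its speed; a pose out of reach is approached as far as the arm can. A call with a gripper value outside its range is refused whole. "claw" is the finger opening in cm, from 0 to 8.54, set as the call begins (left out, the last holds). The fingers move at their own pace and stop on an object; "grip_force" is the grip in N (left out, the last holds). Time passes only in rows, so rows that repeat a pose let the fingers close. It gives the time, the measured TCP pose, the force, the opening and the grip force at its end, in the units of the state.
- robot.read_state(): the state, without advancing time (a new reading comes with each control period).
- robot.snapshot(name): name is "scene" or "side" or "wrist"; returns a dict with "image" (400x640x3 uint8, red, green, blue), "K" (3x3 intrinsics, pixels), "R" (3x3) and "t" (3): a world point X has camera coordinates R X + t; the wrist camera has in their place "hand_eye" (4x4, takes a point from camera to tool coordinates, whose origin is the TCP and whose axes are the flange's). Camera axes: x right, y down, z forward; pixel columns grow to the right and rows downward; lengths in m; the calibration is good to about 2 mm. A picture is of the moment at which its call begins: read the wrist's pose just before it. There is no depth.
- robot.close_job(): hands the job in; it is judged then, once.
The state is a dict: "clock": time; "joint_pos": joint angles; "qvel": joint speeds; "joint_efforts": joint torques, N m; "tcp_pos": TCP position; "eef_rot": TCP orientation; "ft_force": force on the tool from outside, world axes, zero at the start; "torque": the same for the moment, N m; "opening": finger opening in m; "gripper_force": force on a finger pad.
Only numpy, scipy, OpenCV 4.12 (cv2) and the standard library are available. Lean on these libraries where they do the work, as an engineer would, in place of code of your own. Each camera call takes 0.05 s, during which the arm holds its last target. There are 200 camera calls.

## Task

Get the mixer ready to run: push the rack of vials all the way in against the back stop, then take hold of the crank's grip and wind the hold-down plate down (clockwise) in one go, not letting go of the grip on the way, until its foam holds the vials firmly: about a quarter turn past the point where you first feel it touch the caps. Stop there so that the caps are not crushed, let go of the crank, and leave the other things on the bench where they are.

Things in the scene. Friction and masses are not known exactly. Their poses are not given: they have to be found in the camera images.
- mixer: Multi-tube mixer, fixed to the bench: white base 300 x 250 x 50 mm. Origin: on the bench plane, straight under the crank's screw; x to the machine's back (away from the robot at yaw 0), y to its left, z up. Over it stands a frame: steel columns at x = 0, y = +-65 mm and a white crossbar (40 mm in x, 160 mm in y) from 190 to 206 mm above the bench; an upright screw passes through the crossbar.
- spindle (a point): Point on the screw's axis at the top of the mixer's aluminium platform, 62 mm above the bench; axes like the mixer's. On the platform two side rails (12 mm high, inner faces at y = +-47 mm, x = -125 to 25 mm) guide the rack in x to the back stop, whose face is at x = 55 mm. The screw carries the hold-down plate (90 mm in x, 156 mm in y) with the foam below it, and the crank on top.
- rack: Loose white rack, 110 (x) x 90 (y) x 45 mm, about 0.25 kg with its 20 capped vials, on the platform between the rails, at first drawn out 30 to 50 mm. Origin: centre of its underside; axes like the mixer's. Home: back end on the stop, its origin at the mixer's in x and y. The caps are all at one height, 10 to 18 mm above the rack's top, differing from run to run and not told.
- rack_handle (a point): Middle of the rack's handle: a steel loop of 8 mm round bar at the rack's front; its cross bar lies along y, 64 mm long, 87 mm in front (-x) of the rack's origin and 36 mm above the rack's underside. It can be pushed or pinched from above.
- foam: Stiff foam pad under the hold-down plate, 86 x 86 x 12 mm. Origin: centre of its underside. It gives about 1 mm for each 20 N. Properly clamped it presses the vials with about 80 N (30 to 140 N will do).
- crank (a joint): Turn of the crank (rad), clockwise from above; -0.5 to 18, at first 0 to 2.5. Each turn lowers crank, grip, plate and foam by 16 mm. At 0 the arm points to the mixer's +y, at pi/2 to its +x, and the foam's underside is 155 mm above the bench. The stiff screw stays put; it takes about 8 N at the grip, and 0.057 N more per newton of clamping (about 4.5 N more a quarter turn past first touch).
- grip_mid (a point): Middle of the crank's grip: an upright black sleeve, 21 mm in diameter and 46 mm high, that spins freely on its pin at the end of the crank arm, 45 mm from the screw's axis. The top of the crank arm lies 22 mm below this point and nothing stands above that level. It starts about 290 mm above the bench and comes down as the crank turns.
- grip: The same sleeve; origin at the centre of its lower end, z up; it spins, so its yaw means nothing.
- waste_tub: Bystander: yellow open waste tub, 104 mm wide, 95 mm high, origin under its centre.
- reagent: Bystander: brown reagent bottle, 60 mm in diameter, 130 mm high, origin under its centre.
- tip_box: Bystander: pipette-tip box, 120 x 82 x 85 mm, origin under its centre.
- scanner: Bystander: black barcode scanner on a stand, 110 x 70 x 114 mm, origin under its centre.
Not all that is in view belongs to the job. Leave any blue, purple or turquoise look-alike of the rack alone.

How it is judged:
On the way, in this order (a step that is already met when the one before it is completed fails the run):
1. the rack is in against the back stop (within 3 mm) (x of rack in the frame of mixer above -0.003 m and angle between the x axis of rack and the x axis of mixer, either way round below 0.05 rad), for 0.1 s.
2. the plate has been wound down more than a turn by the grip (value of joint crank above 9 rad and contact force between the fingers and grip above 0.5 N), for 0.1 s.
At the end, for the whole second after the job is handed in: The rack is within 4 mm of the back stop, square and level, and the foam clamps the vials with 30 to 140 N (about 0.1 to 0.4 of a turn past first touch) after the crank has been let go (x of rack in the frame of mixer above -0.004 m and angle between the x axis of rack and the x axis of mixer, either way round below 0.05 rad and angle between rack's own z axis and vertical below 0.03 rad and contact force between foam and rack between 30 and 140 N).
It fails at once if the vials are crushed: the foam presses them with more than 190 N (contact force between foam and rack above 190 N).
It fails at once if the grip is let go on the way down, before the foam has clamped the vials (value of joint crank above 4.5 rad and contact force between foam and rack below 5 N and contact force between the fingers and grip below 0.2 N).
It fails at once if a bystander is moved more than 20 mm (distance of any of waste_tub, reagent, tip_box, scanner from where it was at the start of the episode above 0.02 m).
It also fails if it takes over 72 s, if anything falls off the work surface, if the arm or the gripper's body presses on something with over 40 N, if the wrist force passes 120 N, or if a joint passes its speed limit or range.

## Working session

There is one attempt and no reset: what is moved stays moved. The work goes in short steps, Python scripts to look and compute and a tool call to move; the robot and the scene stay as the last step left them, time stands still between calls to the robot, and variables do not carry over. Pictures are saved under pics/ and viewed, at most 10 in all, crops included, and the job is handed in when it is done.

Besides the shell and the picture viewer there is one more tool, called after "Emit:" as name(argument=value, ...) on one line, values as JSON. send_rows: Moves the arm, as the interface text tells. Its arguments: {"type":"object","properties":{"increments":{"type":"array","items":{"type":"array"}},"claw":{"type":"number"},"grip_force":{"type":"number"}},"required":["increments"]}

```bash
mkdir -p pics; ls
python3 - <<'E'
from rig import robot
import cv2,numpy as np,pickle
s=robot.read_state(); print(s['tcp_pos'],s['eef_rot'],s['clock'])
d={}
for n in ['scene','side','wrist']:
    p=robot.snapshot(n); d[n]=p; cv2.imwrite(f'pics/{n}0.png',p['image'][:,:,::-1])
    print(n,{k:np.round(v,3).tolist() for k,v in p.items() if k!='image'})
pickle.dump((s,d),open('s0.pkl','wb'))
E
```

```text
pics
[0.21231106 0.45240839 0.30340824] [ 2.17628314e-01  9.76031553e-01 -5.55538628e-04 -1.22610181e-04] 0.0
scene {'K': [[468.424, 0.0, 315.171], [0.0, 468.424, 199.412], [0.0, 0.0, 1.0]], 'R': [[-0.383, 0.924, 0.004], [0.646, 0.271, -0.714], [-0.66, -0.271, -0.7]], 't': [0.199, -0.232, 2.032]}
side {'K': [[391.812, 0.0, 324.097], [0.0, 391.812, 201.391], [0.0, 0.0, 1.0]], 'R': [[0.996, -0.087, -0.005], [-0.048, -0.501, -0.864], [0.073, 0.861, -0.504]], 't': [-0.556, 0.17, 1.277]}
wrist {'K': [[318.356, 0.0, 324.224], [0.0, 318.356, 198.37], [0.0, 0.0, 1.0]], 'hand_eye': [[-0.001, -0.962, -0.274, 0.069], [1.0, -0.0, -0.001, -0.0], [0.001, -0.274, 0.962, -0.07], [0.0, 0.0, 0.0, 1.0]]}
```

View pics/scene0.png

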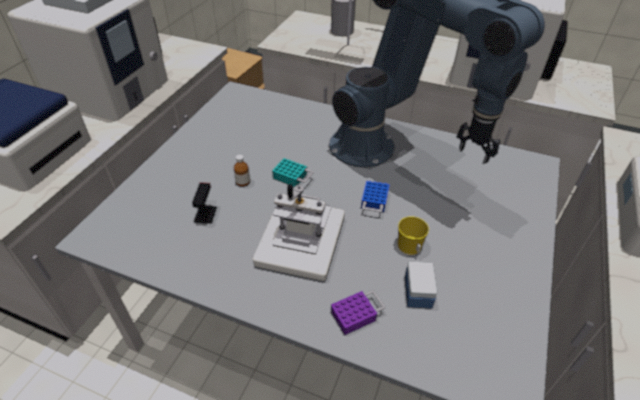

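View pics/side0.png

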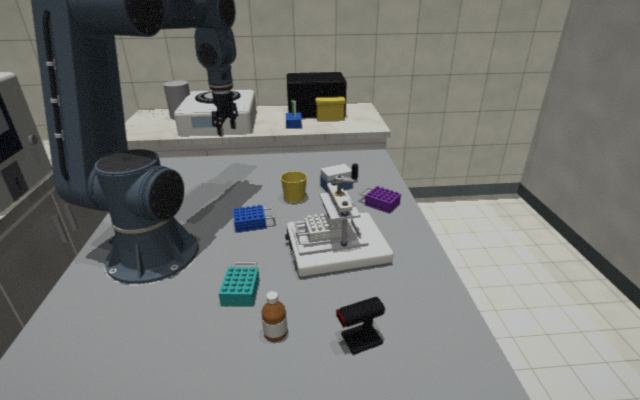

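The white rack sits in the mixer (side about (318,230), scene about (300,225)). The blue, purple and turquoise racks on the bench are look-alikes. I'll confirm this in one enlarged crop.

Run:
```python
import cv2,numpy as np
a=cv2.imread('pics/side0.png')[150:280,280:400]
b=cv2.imread('pics/scene0.png')[150:280,245:365]
f=lambda i:cv2.resize(i,None,fx=3.3,fy=4.4 if 0 else 3.3,interpolation=cv2.INTER_CUBIC)
cv2.imwrite('pics/crop0.png',np.hstack([f(a),f(b)]))
```

```text
(no output)
```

View pics/crop0.png

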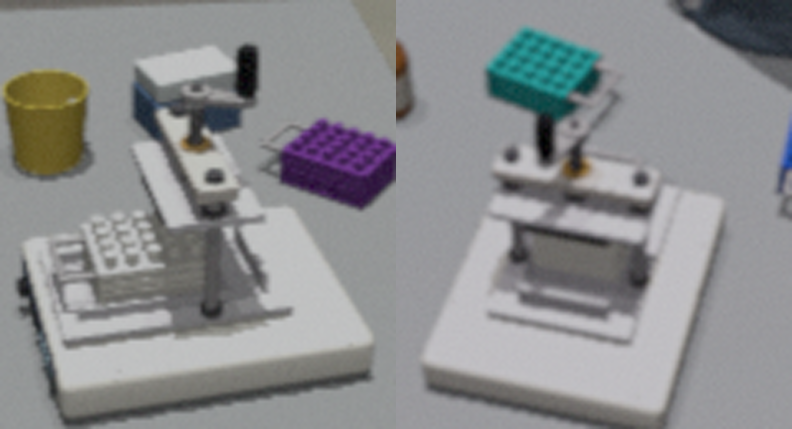

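The left crop (side view) shows the white rack drawn out, with its handle at the front left, and the black grip at full-image (355,171). The right crop (scene view) shows the grip at about (290,192) and the screw top at about (299.5,189). Next I triangulate these and get the mixer yaw from the white base corners.

```bash
cat > h.py <<'E'
import numpy as np,cv2,pickle
from scipy.spatial.transform import Rotation as Ro
def ray(p,uv,T=None):
    d=np.linalg.inv(p['K'])@[uv[0],uv[1],1.]
    if 'R' in p: return -p['R'].T@p['t'],p['R'].T@d
    return T[:3,:3]@p['hand_eye'][:3,3]+T[:3,3],T[:3,:3]@p['hand_eye'][:3,:3]@d
def tri(r):
    A=0;b=0
    for o,d in r:
        d=d/np.linalg.norm(d);P=np.eye(3)-np.outer(d,d);A=A+P;b=b+P@o
    x=np.linalg.solve(A,b); return x,[float(np.linalg.norm(np.cross(x-o,d/np.linalg.norm(d)))) for o,d in r]
def plane(r,z): o,d=r; return o+d*(z-o[2])/d[2]
def TT(s):
    T=np.eye(4);T[:3,:3]=Ro.from_quat(s['eef_rot']).as_matrix();T[:3,3]=s['tcp_pos'];return T
def proj(p,X,T=None):
    if 'R' in p: c=p['R']@X+p['t']
    else:
        M=np.linalg.inv(T@p['hand_eye']);c=M[:3,:3]@X+M[:3,3]
    c=p['K']@c;return c[:2]/c[2]
E
python3 - <<'E'
from h import *
s,d=pickle.load(open('s0.pkl','rb'))
S,C=d['side'],d['scene']
def sp(x,y):return (280+x/3.3,150+y/3.3)
def cp(x,y):return (245+(x-396)/3.3,150+y/3.3)
for n,a,b in [('grip',(247,70),(545,138)),('screwtop',(195,93),(576,128))]:
    print(n,tri([ray(S,sp(*a)),ray(C,cp(*b))]))
for q in [(370,350),(65,400),(22,240),(290,207)]: print('side',plane(ray(S,sp(*q)),.05))
for q in [(722,198),(425,365),(660,410)]: print('scene',plane(ray(C,cp(*q)),.05))
for q in [(62,248),(155,275)]: print('handle bar?',plane(ray(S,sp(*q)),.098))
E
```

```text
grip (array([ 0.64766594, -0.03017981,  0.28126662]), [0.00022469366356256697, 0.00022469366356276993])
screwtop (array([ 0.6016211 , -0.02071863,  0.25643201]), [0.001177068270074135, 0.0011770682700741777])
side [ 0.75075678 -0.14759642  0.05      ]
side [ 0.47140348 -0.19105996  0.05      ]
side [0.43549596 0.06539505 0.05      ]
side [0.72338892 0.10274061 0.05      ]
scene [0.44070446 0.07847543 0.05      ]
scene [ 0.76923099 -0.1122533   0.05      ]
scene [0.73049905 0.12094229 0.05      ]
handle bar? [ 0.47582925 -0.0256607   0.098     ]
handle bar? [ 0.56038082 -0.07897732  0.098     ]
```

The manual's scale: shifts go in shares of 60 cm and turns go in shares of pi rad. Converting my numbers, -39.7 cm is -0.6617, -35.7 cm is -0.595, -33 degrees is -0.1833.

Emit:
send_rows(increments=[[[-0.0833,-0.075,-0.025],[0,0,-0.0222]],[[-0.1667,-0.15,-0.05],[0,0,-0.0444]],[[-0.25,-0.225,-0.075],[0,0,-0.0667]],[[-0.3333,-0.3,-0.1],[0,0,-0.0889]],[[-0.4167,-0.375,-0.125],[0,0,-0.1111]],[[-0.5,-0.45,-0.15],[0,0,-0.1389]],[[-0.5833,-0.525,-0.175],[0,0,-0.1611]],[[-0.6617,-0.595,-0.195],[0,0,-0.1833]]], claw=8.5)

```text
clock: 1.15
tcp_pos: [0.4026, 0.0007, 0.4121]
eef_rot: [-0.07, 0.998, 0.0, 0.0]
ft_force: [2.1, 1.8, 0.0]
opening: 0.0852
gripper_force: 0.0
```

Emit:
send_rows(increments=[[[0,0,0],[0,0,0]],[[0,0,0],[0,0,0]],[[0,0,0],[0,0,0]]])

```text
clock: 1.52
tcp_pos: [0.4019, 0.0039, 0.4114]
eef_rot: [-0.069, 0.998, 0.0, -0.0]
ft_force: [-0.2, -0.2, -1.4]
opening: 0.0851
gripper_force: 0.0
```

Run:
```python
from rig import robot
import cv2,numpy as np,pickle
s=robot.read_state(); print(s['tcp_pos'],s['eef_rot'],s['clock'],s['ft_force'],s['opening'])
p=robot.snapshot('wrist'); cv2.imwrite('pics/w1.png',p['image'][:,:,::-1]);pickle.dump((s,p),open('w1.pkl','wb'))
```

```text
[0.40189945 0.00388789 0.41143096] [-6.92890199e-02  9.97596606e-01  7.35041110e-05 -1.94310791e-04] 1.525 [-0.16157913 -0.20070941 -1.41334427] 0.0850873218166408
```

View pics/w1.png

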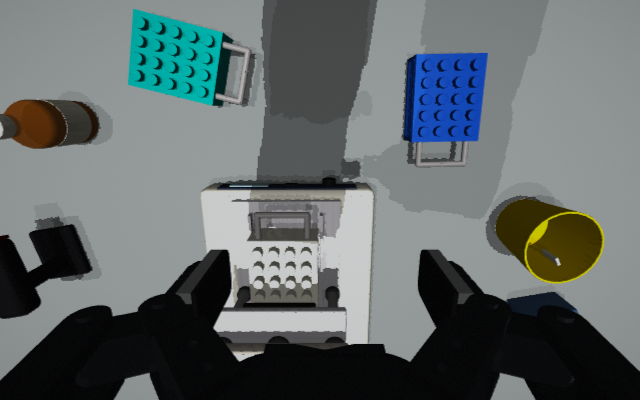

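The wrist view shows the white rack at (283,265), its handle bar at about (282,214) and the mixer's front edge at v=187 (u 203 to 374). The turquoise and blue look-alikes lie outside the mixer. Next I take a second wrist view from farther out and higher.

In the tool's units: -15 cm is -0.25, -12 cm is -0.2.

Emit:
send_rows(increments=[[[-0.0667,-0.025,-0.0367],[0,0,0]],[[-0.1333,-0.05,-0.075],[0,0,0]],[[-0.2,-0.075,-0.1167],[0,0,0]],[[-0.25,-0.0917,-0.15],[0,0,0]],[[-0.25,-0.0917,-0.15],[0,0,0]],[[-0.25,-0.0917,-0.15],[0,0,0]],[[-0.25,-0.0917,-0.15],[0,0,0]]])

```text
clock: 2.45
tcp_pos: [0.558, -0.0304, 0.5016]
eef_rot: [-0.069, 0.998, 0.0, -0.0]
ft_force: [-0.3, 0.9, 0.3]
opening: 0.0845
gripper_force: 0.0
```

Run:
```python
from rig import robot
import cv2,numpy as np,pickle
s=robot.read_state(); print(s['tcp_pos'],s['eef_rot'],s['clock'],s['ft_force'],s['opening'])
p=robot.snapshot('wrist'); cv2.imwrite('pics/w2.png',p['image'][:,:,::-1]);pickle.dump((s,p),open('w2.pkl','wb'))
```

```text
[ 0.55798412 -0.0303706   0.50157817] [-6.90869999e-02  9.97610635e-01  1.25205983e-05 -8.65466033e-05] 2.45 [-0.25213933  0.94179934  0.29989472] 0.08454651919613165
```

View pics/w2.png

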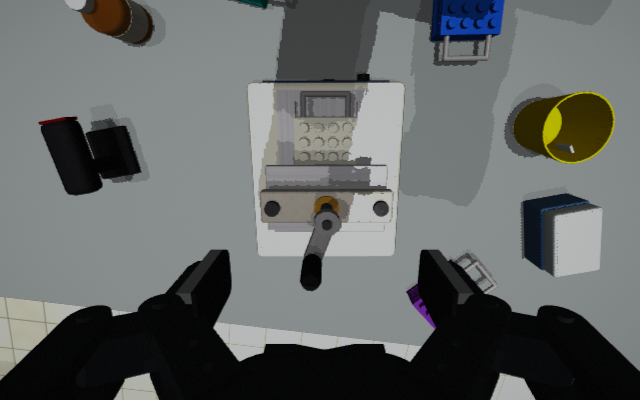

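The picture shows the base corners at about (248,83), (404,83), (395,255) and (257,255). The column bolts are at (272,209) and (381,209), the screw hub at (327,223), the grip's top end at about (311,282), and the handle bar at (327,96).

Run:
```python
from h import *
s0,d=pickle.load(open('s0.pkl','rb')); s1,w1=pickle.load(open('w1.pkl','rb')); s2,w2=pickle.load(open('w2.pkl','rb'))
T1,T2=TT(s1),TT(s2); S,C=d['side'],d['scene']
sp=lambda x,y:(280+x/3.3,150+y/3.3)
cp=lambda x,y:(245+(x-396)/3.3,150+y/3.3)
W2=lambda *a:ray(w2,a,T2)
W1=lambda *a:ray(w1,a,T1)
g=cv2.cvtColor(w2['image'],cv2.COLOR_RGB2GRAY)
# base corners
c=[plane(W2(*q),.05) for q in [(248,83),(404,83),(395,255),(257,255)]]
print('base',np.round(c,4)); 
f=(c[0]+c[1])/2;b=(c[2]+c[3])/2;print('yaw',np.arctan2(*(b-f)[1::-1]),np.arctan2(-(c[0]-c[1])[0],(c[0]-c[1])[1]), 'len',np.linalg.norm(b-f),np.linalg.norm(c[0]-c[1]))
# black blobs: bolts and grip
m=((g<75)&(np.indices(g.shape)[1]>240)&(np.indices(g.shape)[1]<400)&(np.indices(g.shape)[0]>195)&(np.indices(g.shape)[0]<300)).astype(np.uint8)
n,_,st,ce=cv2.connectedComponentsWithStats(m)
for i in range(1,n):
    if st[i][4]>20: print(st[i],ce[i])
bl=tri([W2(272,208.5),ray(C,cp(641,178))]) ; print('boltR?',bl)
for a,q in [((272,208.5),(641,178)),((381,208.5),(513,155)),((272,208.5),(513,155)),((381,208.5),(641,178))]: print('bolt',a,tri([W2(*a),ray(C,cp(*q))]))
print('side bolt',tri([W2(381,208.5),ray(S,sp(215,177))]))
print('hub',tri([W2(327,223),ray(S,sp(195,93)),ray(C,cp(576,128))]))
print('griptop',tri([W2(311.5,282),ray(S,sp(247,50)),ray(C,cp(545,118))]))
print('gripbot',tri([W2(313,262),ray(S,sp(247,95)),ray(C,cp(545,158))]))
# handle bar enlarged
print('handle',tri([W1(281.5,213.5),W2(327,95.5)]))
print('handle bar z.098',plane(W1(281.5,213.5),.098),plane(W2(327,95.5),.098))
cr=np.hstack([cv2.resize(w1['image'][195:305,225:345],None,fx=3.3,fy=5,interpolation=cv2.INTER_CUBIC),cv2.resize(w2['image'][75:185,270:390],None,fx=3.3,fy=5,interpolation=cv2.INTER_CUBIC)])
cv2.imwrite('pics/crop2.png',cr[:,:,::-1])
```

```text
base [[ 0.4692 -0.1626  0.05  ]
 [ 0.4362  0.0759  0.05  ]
 [ 0.7236  0.1195  0.05  ]
 [ 0.7576 -0.1256  0.05  ]]
yaw 0.13911406982286478 -3.004036659020843 len 0.29070331247903136 0.24076675386868168
[314 196  26  24 287] [327.49825784 206.5261324 ]
[264 201  16  16 199] [271.73869347 208.22613065]
[373 201  15  15 177] [380.3559322  207.86440678]
[322 219  11  12  99] [326.66666667 224.48484848]
[300 228  24  63 806] [311.382134   268.28411911]
boltR? (array([ 0.59624141, -0.02253063,  0.21049657]), [0.06481080461145708, 0.06481080461145707])
bolt (272, 208.5) (array([ 0.59624141, -0.02253063,  0.21049657]), [0.06481080461145708, 0.06481080461145707])
bolt (381, 208.5) (array([ 0.61340674, -0.01669072,  0.24486109]), [0.05823954383031922, 0.058239543830319374])
bolt (272, 208.5) (array([ 0.61236588, -0.08517251,  0.20809355]), [0.0018293302955235229, 0.0018293302955234303])
bolt (381, 208.5) (array([0.59446542, 0.04301006, 0.20882803]), [0.0009611624621337983, 0.0009611624621337707])
side bolt (array([0.62934955, 0.06463901, 0.11299089]), [0.006380036962723352, 0.006380036962723319])
hub (array([ 0.60265008, -0.02128709,  0.25719   ]), [0.0017400059046838066, 0.0012192395710022177, 0.0019018493551555364])
griptop (array([ 0.64661931, -0.0311148 ,  0.30330375]), [0.00137133119003634, 0.0019021941866145388, 0.0019087433965197342])
gripbot (array([ 0.64949727, -0.03065652,  0.25713443]), [0.0014122560954749255, 0.0011890239989039183, 0.0005745085721203839])
handle (array([ 0.47168352, -0.04132122,  0.09065902]), [0.0020301749810281585, 0.0020301749810282036])
handle bar z.098 [ 0.46860738 -0.0426007   0.098     ] [ 0.47244104 -0.03937273  0.098     ]
```

View pics/crop2.png

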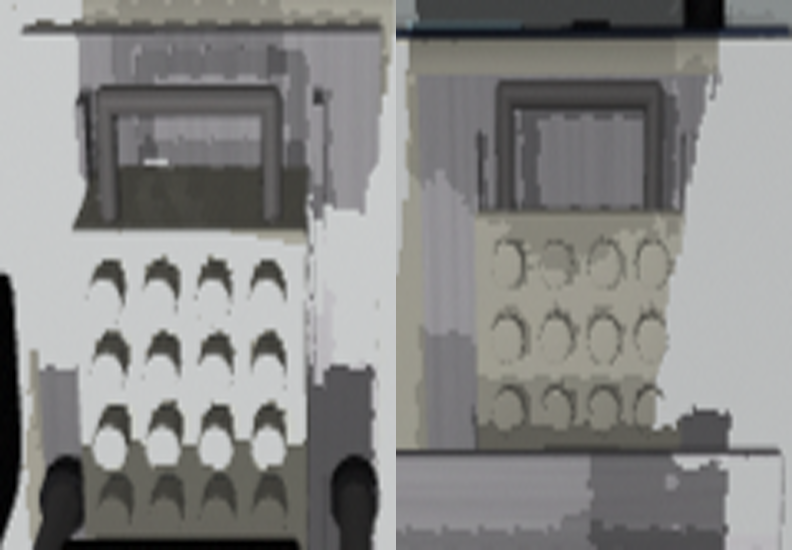

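Emit:
send_rows(increments=[[[0.0667,0.0017,0.0167],[0,0,0]],[[0.1333,0.0033,0.0667],[0,0,0]],[[0.2,0.005,0.15],[0,0,0]],[[0.21,0.005,0.2333],[0,0,0]],[[0.21,0.005,0.3167],[0,0,0]],[[0.21,0.005,0.4],[0,0,0]],[[0.21,0.005,0.4667],[0,0,0]],[[0.21,0.005,0.5],[0,0,0]]], claw=0, grip_force=30)

```text
clock: 3.5
tcp_pos: [0.4312, -0.045, 0.1997]
eef_rot: [-0.069, 0.998, 0.0, -0.001]
ft_force: [0.8, 0.3, 0.1]
opening: -0.0
gripper_force: 0.0
```

In the tool's units: 4.5 cm is 0.075, 4 cm is 0.0667.

Emit:
send_rows(increments=[[[0,0,0],[0,0,0]],[[0,0,0.0333],[0,0,0]],[[0,0,0.0667],[0,0,0]],[[0,0,0.075],[0,0,0]],[[0,0,0.075],[0,0,0]],[[0,0,0.075],[0,0,0]]])

```text
clock: 4.25
tcp_pos: [0.4336, -0.0455, 0.1576]
eef_rot: [-0.069, 0.998, -0.0, 0.001]
ft_force: [-0.6, 1.0, -0.1]
opening: -0.0001
gripper_force: 0.0
```

```bash
cat > st.py <<'E'
from h import *
from rig import robot
s=robot.read_state(); c=np.array([.603,-.021]);y=.139
R=np.array([[np.cos(y),np.sin(y)],[-np.sin(y),np.cos(y)]])
p=R@(s['tcp_pos'][:2]-c);f=R@s['ft_force'][:2]
print('t',s['clock'],'tcp world',np.round(s['tcp_pos'],4),'mixer xy',np.round(p,4),'F mixer',np.round(f,1),round(s['ft_force'][2],1),'quat',np.round(s['eef_rot'],3),'open',round(s['opening'],4))
E
python3 st.py
python3 - <<'E'
from rig import robot
import cv2,pickle
s=robot.read_state();d={'s':s}
for n in ['wrist','side']:
    d[n]=robot.snapshot(n)
pickle.dump(d,open('w3.pkl','wb'))
import numpy as np
a=d['wrist']['image'];b=cv2.resize(d['side']['image'][180:280,270:400],None,fx=3,fy=4)
o=np.zeros((400,800,3),np.uint8);o[:,:390]=b;o[:,390:]=cv2.resize(a[150:400,150:490],(410,400))
cv2.imwrite('pics/w3.png',o[:,:,::-1])
E
```

```text
t 4.25 tcp world [ 0.4336 -0.0455  0.1576] mixer xy [-0.1711 -0.0008] F mixer [-0.5  1.1] -0.1 quat [-0.069  0.998 -0.     0.001] open -0.0001
```

View pics/w3.png

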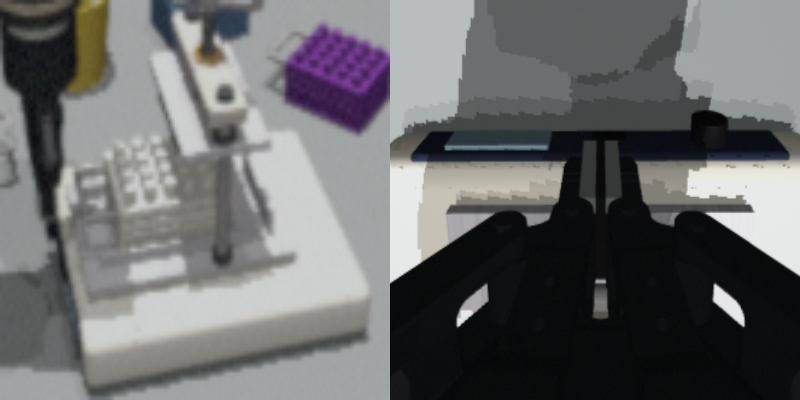

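The closed fingers stand just in front of the rack handle (left panel, about (55,215)). I push forward along -x of the tool.

In the tool's units: -6.2 cm is -0.1033, -6 cm is -0.1.

Emit:
send_rows(increments=[[[-0.02,0,0],[0,0,0]],[[-0.0367,0,0],[0,0,0]],[[-0.05,0,0],[0,0,0]],[[-0.0633,0,0],[0,0,0]],[[-0.0767,0,0],[0,0,0]],[[-0.0883,0,0],[0,0,0]],[[-0.1,0,0],[0,0,0]],[[-0.1033,0,0],[0,0,0]]])

```text
clock: 5.35
tcp_pos: [0.495, -0.0369, 0.1565]
eef_rot: [-0.069, 0.998, 0.0, 0.0]
ft_force: [-2.7, -1.1, 0.9]
opening: 0.0002
gripper_force: 1.1
```

In the tool's units: -0.4 cm is -0.0067, -0.3 cm is -0.005.

Emit:
send_rows(increments=[[[-0.0025,0,0],[0,0,0]],[[-0.005,0,0],[0,0,0]],[[-0.0067,0,0],[0,0,0]],[[-0.0067,0,0],[0,0,0]]])

```text
clock: 5.85
tcp_pos: [0.4986, -0.0364, 0.1566]
eef_rot: [-0.069, 0.998, 0.0, 0.0]
ft_force: [-0.8, -1.0, -0.5]
opening: 0.0
gripper_force: 0.3
```

```bash
python3 st.py
```

```text
t 5.85 tcp world [ 0.4986 -0.0364  0.1566] mixer xy [-0.1055 -0.0008] F mixer [-0.9 -0.8] -0.5 quat [-0.069  0.998  0.     0.   ] open 0.0
```

Not at the stop yet. I creep forward until the force rises.

In the tool's units: -0.3 cm is -0.005, -0.15 cm is -0.0025.

Emit:
send_rows(increments=[[[-0.0025,0,0],[0,0,0]],[[-0.005,0,0],[0,0,0]],[[-0.005,0,0],[0,0,0]]])

```text
clock: 6.22
tcp_pos: [0.5017, -0.036, 0.1566]
eef_rot: [-0.069, 0.998, -0.0, 0.0]
ft_force: [-1.0, -0.5, -1.1]
opening: -0.0002
gripper_force: 0.2
```

In the tool's units: -0.2 cm is -0.0033, -0.1 cm is -0.0017.

Emit:
send_rows(increments=[[[-0.0017,0,0],[0,0,0]],[[-0.0033,0,0],[0,0,0]],[[-0.0033,0,0],[0,0,0]]])

```text
clock: 6.6
tcp_pos: [0.5024, -0.0359, 0.1564]
eef_rot: [-0.068, 0.998, -0.0, -0.001]
ft_force: [-11.5, -1.1, 7.0]
opening: -0.0001
gripper_force: 5.8
```

The force rose to 12 N at tool mixer-x -0.1017 (predicted -0.102 for home), so the rack is on the stop. I back off, rise and go over the grip.

In the tool's units: -26.5 cm is -0.4417, -22 cm is -0.3667.

Emit:
send_rows(increments=[[[0.05,0,0],[0,0,0]],[[0.0583,0,-0.0333],[0,0,0]],[[0.0583,0,-0.1167],[0,0,0]],[[0.0583,0,-0.2],[0,0,0]],[[0.0583,0,-0.2833],[0,0,0]],[[0.0583,0,-0.3667],[0,0,0]],[[0.05,0,-0.4417],[0,0,0]],[[0,-0.0083,-0.4417],[0,0,0]]], claw=6)

```text
clock: 7.6
tcp_pos: [0.5048, -0.0407, 0.4258]
eef_rot: [-0.068, 0.998, -0.0, 0.003]
ft_force: [0.3, -0.1, -0.8]
opening: 0.0601
gripper_force: 0.0
```

In the tool's units: -7 cm is -0.1167, -6 cm is -0.1.

Emit:
send_rows(increments=[[[-0.05,-0.0033,0],[0,0,0]],[[-0.1,-0.0067,0],[0,0,0]],[[-0.1167,-0.0083,0],[0,0,0]],[[-0.1167,-0.0083,0],[0,0,0]],[[-0.1167,-0.0083,0],[0,0,0]]])

```text
clock: 8.22
tcp_pos: [0.5739, -0.0361, 0.4218]
eef_rot: [-0.069, 0.998, -0.0, 0.0]
ft_force: [-0.5, 0.5, -0.2]
opening: 0.0599
gripper_force: 0.0
```

```bash
python3 st.py
python3 - <<'E'
from h import *
from rig import robot
s=robot.read_state();w=robot.snapshot('wrist');c=robot.snapshot('scene');pickle.dump((s,w,c),open('w4.pkl','wb'))
T=TT(s)
s2,w2=pickle.load(open('w2.pkl','rb'));T2=TT(s2)
m=(cv2.cvtColor(w['image'],cv2.COLOR_RGB2GRAY)<60).astype(np.uint8)
n,_,st,ce=cv2.connectedComponentsWithStats(m)
for i in range(1,n):
    if st[i][4]>60: print(st[i],ce[i])
print('pred grip top/bot', [proj(w,np.array([.648,-.031,z]),T) for z in (.303,.258)])
p=cv2.resize(w['image'][150:400,200:440],None,fx=1.6,fy=2.2);q=cv2.resize(c['image'][150:290,240:370],(390,550))
o=np.zeros((550,p.shape[1]+390,3),np.uint8);o[:,:p.shape[1]]=p;o[:,p.shape[1]:]=q
cv2.imwrite('pics/w4.png',o[:,:,::-1]);print(o.shape)
E
```

```text
t 8.225 tcp world [ 0.5739 -0.0361  0.4218] mixer xy [-0.0309 -0.0109] F mixer [-0.5  0.6] -0.2 quat [-0.069  0.998 -0.     0.   ] open 0.0599
[ 53   0  75  22 976] [98.54405738  7.8442623 ]
[ 454    0   88   41 1364] [493.9457478   10.47653959]
[256  55 151  11 531] [339.5480226   62.52542373]
[ 550   78   80   80 2768] [580.04118497 116.04010116]
[ 598   78   42   81 2413] [622.88934936 121.58847907]
[   0  106  116   95 7192] [ 50.5788376  152.18979422]
[254 194 162   3 421] [330.11638955 194.97149644]
[ 559  197   81   96 3851] [585.70111659 236.28538042]
[321 203  33  33 433] [336.2817552  217.14318707]
[256 209  21  20 310] [265.72903226 218.70322581]
[395 209  19  19 285] [404.02105263 218.02105263]
[331 236  14  14 150] [337.34 242.62]
[    1   243   639   157 48061] [325.72199913 346.49268638]
[ 303  278   29   58 1376] [317.34302326 306.88444767]
pred grip top/bot [array([318.34856946, 322.73123225]), array([319.34308523, 287.45343257])]
(550, 774, 3)
```

View pics/w4.png

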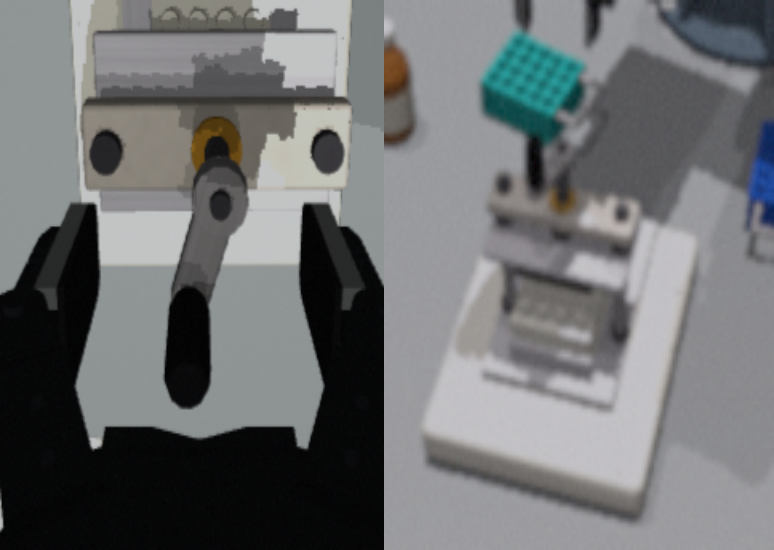

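The wrist view shows the grip at u 303 to 331, v 278 to 335, with its top end at about (317,322), matching the prediction of (318,323). In the scene view the rack stands under the plate, at the stop. I align and go down over the grip.

In the tool's units: 8.2 cm is 0.1367, -7.4 cm is -0.1233.

Emit:
send_rows(increments=[[[-0.05,-0.0042,0],[0,0,0]],[[-0.1,-0.0083,0],[0,0,0]],[[-0.1233,-0.0092,0],[0,0,0]],[[-0.1233,-0.0092,0],[0,0,0]],[[-0.1233,-0.0092,0.05],[0,0,0]],[[-0.1233,-0.0092,0.1],[0,0,0]],[[-0.1233,-0.0092,0.1367],[0,0,0]],[[-0.1233,-0.0092,0.1367],[0,0,0]]])

```text
clock: 9.32
tcp_pos: [0.6468, -0.0315, 0.3391]
eef_rot: [-0.068, 0.998, 0.0, -0.001]
ft_force: [-0.2, -0.2, 0.2]
opening: 0.0601
gripper_force: 0.0
```

Emit:
send_rows(increments=[[[0,0,0],[0,0,0]],[[0,0,0],[0,0,0]],[[0,0,0],[0,0,0]],[[0,0,0],[0,0,0]],[[0,0,0],[0,0,0]],[[0,0,0],[0,0,0]]], claw=0, grip_force=80)

```text
clock: 10.07
tcp_pos: [0.6486, -0.0312, 0.3409]
eef_rot: [-0.069, 0.998, 0.0, 0.001]
ft_force: [-2.6, 1.3, 6.6]
opening: 0.0191
gripper_force: 77.8
```

```bash
python3 st.py
```

```text
t 10.075 tcp world [ 0.6486 -0.0312  0.3409] mixer xy [ 0.0437 -0.0165] F mixer [-2.4  1.7] 6.6 quat [-0.069  0.998  0.     0.001] open 0.0191
```

The grip is held. The 6.6 N upward force comes from the pads swinging forward as they close, so I'll relieve it by about 1.5 mm. Next I compute the circle rows.

```bash
cat > arc.py <<'E'
import numpy as np,sys
phi0,step,calls=float(sys.argv[1]),float(sys.argv[2]),int(sys.argv[3]); r=4.5
n=int(sys.argv[4]) if len(sys.argv)>4 else 8
for k in range(calls):
    p0=phi0-np.radians(step*n*k)
    rows=[]
    for i in range(1,n+1):
        d=np.radians(step*i);p=p0-d
        rows.append([[round(-r*(np.cos(p)-np.cos(p0)),2),round(r*(np.sin(p)-np.sin(p0)),2),round(1.6*d/2/np.pi,2)],[0,0,0]])
    print(round(np.degrees(p0)%360),rows)
E
python3 arc.py -0.36 15 3
```

```text
339 [[[np.float64(0.55), np.float64(-1.04), np.float64(0.07)], [0, 0, 0]], [[np.float64(1.36), np.float64(-1.89), np.float64(0.13)], [0, 0, 0]], [[np.float64(2.35), np.float64(-2.51), np.float64(0.2)], [0, 0, 0]], [[np.float64(3.48), np.float64(-2.85), np.float64(0.27)], [0, 0, 0]], [[np.float64(4.65), np.float64(-2.89), np.float64(0.33)], [0, 0, 0]], [[np.float64(5.8), np.float64(-2.63), np.float64(0.4)], [0, 0, 0]], [[np.float64(6.83), np.float64(-2.07), np.float64(0.47)], [0, 0, 0]], [[np.float64(7.69), np.float64(-1.27), np.float64(0.53)], [0, 0, 0]]]
219 [[[np.float64(0.62), np.float64(1.0), np.float64(0.07)], [0, 0, 0]], [[np.float64(0.96), np.float64(2.12), np.float64(0.13)], [0, 0, 0]], [[np.float64(1.0), np.float64(3.3), np.float64(0.2)], [0, 0, 0]], [[np.float64(0.73), np.float64(4.44), np.float64(0.27)], [0, 0, 0]], [[np.float64(0.18), np.float64(5.48), np.float64(0.33)], [0, 0, 0]], [[np.float64(-0.62), np.float64(6.33), np.float64(0.4)], [0, 0, 0]], [[np.float64(-1.62), np.float64(6.95), np.float64(0.47)], [0, 0, 0]], [[np.float64(-2.75), np.float64(7.29), np.float64(0.53)], [0, 0, 0]]]
99 [[[np.float64(-1.17), np.float64(0.04), np.float64(0.07)], [0, 0, 0]], [[np.float64(-2.32), np.float64(-0.23), np.float64(0.13)], [0, 0, 0]], [[np.float64(-3.35), np.float64(-0.78), np.float64(0.2)], [0, 0, 0]], [[np.float64(-4.21), np.float64(-1.59), np.float64(0.27)], [0, 0, 0]], [[np.float64(-4.83), np.float64(-2.58), np.float64(0.33)], [0, 0, 0]], [[np.float64(-5.17), np.float64(-3.71), np.float64(0.4)], [0, 0, 0]], [[np.float64(-5.21), np.float64(-4.88), np.float64(0.47)], [0, 0, 0]], [[np.float64(-4.94), np.float64(-6.03), np.float64(0.53)], [0, 0, 0]]]
```

In the tool's units: -0.15 cm is -0.0025.

Emit:
send_rows(increments=[[[0,0,-0.0025],[0,0,0]],[[0,0,-0.0025],[0,0,0]]])

```text
clock: 10.32
tcp_pos: [0.6485, -0.0313, 0.3411]
eef_rot: [-0.069, 0.998, 0.0, 0.0]
ft_force: [0.4, 1.8, -2.2]
opening: 0.0189
gripper_force: 79.0
```

In the tool's units: 7.69 cm is 0.1282, 6.83 cm is 0.1138.

Emit:
send_rows(increments=[[[0.0092,-0.0173,0.0012],[0,0,0]],[[0.0227,-0.0315,0.0022],[0,0,0]],[[0.0392,-0.0418,0.0033],[0,0,0]],[[0.058,-0.0475,0.0045],[0,0,0]],[[0.0775,-0.0482,0.0055],[0,0,0]],[[0.0967,-0.0438,0.0067],[0,0,0]],[[0.1138,-0.0345,0.0078],[0,0,0]],[[0.1282,-0.0212,0.0088],[0,0,0]]])

```text
clock: 11.32
tcp_pos: [0.5741, -0.0551, 0.3359]
eef_rot: [-0.068, 0.998, -0.001, 0.001]
ft_force: [10.3, -0.8, -7.1]
opening: 0.0193
gripper_force: 78.8
```

```bash
cat >> st.py <<'E'
r=np.linalg.norm(p);ph=np.arctan2(p[1],p[0]);t=np.array([np.sin(ph),-np.cos(ph)])
print('r',round(r,4),'phi',round(ph,3),'theta mod',round((np.pi/2-ph)%(2*np.pi),3),'Ftang(cw)',round(f@t,2),'Frad',round(f@p/r,2),'torque',np.round(s['torque'],2))
E
python3 st.py
```

```text
t 11.325 tcp world [ 0.5741 -0.0551  0.3359] mixer xy [-0.0333 -0.0298] F mixer [10.1 -2.2] -7.1 quat [-0.068  0.998 -0.001  0.001] open 0.0193
r 0.0447 phi -2.412 theta mod 3.983 Ftang(cw) -8.41 Frad -6.07 torque [-0.16 -2.15  0.02]
```

In the tool's units: 7.29 cm is 0.1215, 6.95 cm is 0.1158.

Emit:
send_rows(increments=[[[0.0103,0.0167,0.002],[0,0,0]],[[0.016,0.0353,0.0033],[0,0,0]],[[0.0167,0.055,0.0045],[0,0,0]],[[0.0122,0.074,0.0057],[0,0,0]],[[0.003,0.0913,0.0067],[0,0,0]],[[-0.0103,0.1055,0.0078],[0,0,0]],[[-0.027,0.1158,0.009],[0,0,0]],[[-0.0458,0.1215,0.01],[0,0,0]]])

```text
clock: 12.32
tcp_pos: [0.5907, 0.0213, 0.3303]
eef_rot: [-0.068, 0.998, -0.0, -0.0]
ft_force: [-6.2, -6.8, 4.8]
opening: 0.0193
gripper_force: 80.1
```

```bash
python3 st.py
```

```text
t 12.325 tcp world [0.5907 0.0213 0.3303] mixer xy [-0.0063  0.0436] F mixer [-7.1 -5.9] 4.8 quat [-0.068  0.998 -0.    -0.   ] open 0.0193
r 0.044 phi 1.714 theta mod 6.14 Ftang(cw) -7.86 Frad -4.81 torque [-1.41  1.19  0.06]
```

In the tool's units: -6.03 cm is -0.1005, -5.21 cm is -0.0868.

Emit:
send_rows(increments=[[[-0.0195,0.0007,0.0012],[0,0,0]],[[-0.0387,-0.0038,0.0022],[0,0,0]],[[-0.0558,-0.013,0.0033],[0,0,0]],[[-0.0702,-0.0265,0.0045],[0,0,0]],[[-0.0805,-0.043,0.0055],[0,0,0]],[[-0.0862,-0.0618,0.0067],[0,0,0]],[[-0.0868,-0.0813,0.0078],[0,0,0]],[[-0.0823,-0.1005,0.0088],[0,0,0]]])

```text
clock: 13.32
tcp_pos: [0.6487, -0.0311, 0.3251]
eef_rot: [-0.069, 0.998, 0.001, 0.001]
ft_force: [-1.5, 8.6, 1.9]
opening: 0.0192
gripper_force: 80.0
```

```bash
python3 st.py
```

```text
t 13.325 tcp world [ 0.6487 -0.0311  0.3251] mixer xy [ 0.0438 -0.0163] F mixer [-0.3  8.7] 1.9 quat [-0.069  0.998  0.001  0.001] open 0.0192
r 0.0468 phi -0.356 theta mod 1.927 Ftang(cw) -8.09 Frad -3.35 torque [1.78 0.41 0.02]
```

Emit:
send_rows(increments=[[[0.0092,-0.0173,0.0012],[0,0,0]],[[0.0227,-0.0315,0.0022],[0,0,0]],[[0.0392,-0.0418,0.0033],[0,0,0]],[[0.058,-0.0475,0.0045],[0,0,0]],[[0.0775,-0.0482,0.0055],[0,0,0]],[[0.0967,-0.0438,0.0067],[0,0,0]],[[0.1138,-0.0345,0.0078],[0,0,0]],[[0.1282,-0.0212,0.0088],[0,0,0]]])

```text
clock: 14.32
tcp_pos: [0.5743, -0.0553, 0.3198]
eef_rot: [-0.068, 0.998, -0.001, 0.001]
ft_force: [8.9, -2.2, -1.4]
opening: 0.0192
gripper_force: 79.4
```

```bash
python3 st.py; sed -i 's/round(-r/float(round(-r/; s/,2),round(r\*/,2)),float(round(r*/; s/,2),round(1.6/,2)),float(round(1.6/; s/np.pi,2)\]/np.pi,2))]/' arc.py; python3 arc.py -2.454 10 9 3
```

```text
t 14.325 tcp world [ 0.5743 -0.0553  0.3198] mixer xy [-0.0332 -0.03  ] F mixer [ 8.5 -3.4] -1.4 quat [-0.068  0.998 -0.001  0.001] open 0.0192
r 0.0447 phi -2.407 theta mod 3.978 Ftang(cw) -8.19 Frad -4.03 torque [-0.36 -1.98 -0.04]
219 [[[0.44, 0.65, 0.04], [0, 0, 0]], [[0.77, 1.36, 0.09], [0, 0, 0]], [[0.96, 2.12, 0.13], [0, 0, 0]]]
189 [[[0.06, 0.78, 0.04], [0, 0, 0]], [[-0.02, 1.56, 0.09], [0, 0, 0]], [[-0.23, 2.32, 0.13], [0, 0, 0]]]
159 [[[-0.34, 0.71, 0.04], [0, 0, 0]], [[-0.8, 1.35, 0.09], [0, 0, 0]], [[-1.36, 1.89, 0.13], [0, 0, 0]]]
129 [[[-0.65, 0.44, 0.04], [0, 0, 0]], [[-1.36, 0.77, 0.09], [0, 0, 0]], [[-2.12, 0.96, 0.13], [0, 0, 0]]]
99 [[[-0.78, 0.06, 0.04], [0, 0, 0]], [[-1.56, -0.02, 0.09], [0, 0, 0]], [[-2.32, -0.23, 0.13], [0, 0, 0]]]
69 [[[-0.71, -0.34, 0.04], [0, 0, 0]], [[-1.35, -0.8, 0.09], [0, 0, 0]], [[-1.89, -1.36, 0.13], [0, 0, 0]]]
39 [[[-0.44, -0.65, 0.04], [0, 0, 0]], [[-0.77, -1.36, 0.09], [0, 0, 0]], [[-0.96, -2.12, 0.13], [0, 0, 0]]]
9 [[[-0.06, -0.78, 0.04], [0, 0, 0]], [[0.02, -1.56, 0.09], [0, 0, 0]], [[0.23, -2.32, 0.13], [0, 0, 0]]]
339 [[[0.34, -0.71, 0.04], [0, 0, 0]], [[0.8, -1.35, 0.09], [0, 0, 0]], [[1.36, -1.89, 0.13], [0, 0, 0]]]
```

In the tool's units: 2.12 cm is 0.0353, 1.36 cm is 0.0227.

Emit:
send_rows(increments=[[[0.0073,0.0108,0.0007],[0,0,0]],[[0.0128,0.0227,0.0015],[0,0,0]],[[0.016,0.0353,0.0022],[0,0,0]]])

```text
clock: 14.7
tcp_pos: [0.5617, -0.0358, 0.3184]
eef_rot: [-0.068, 0.998, -0.001, 0.001]
ft_force: [3.9, -7.9, 0.9]
opening: 0.0192
gripper_force: 79.5
```

```bash
python3 st.py
```

```text
t 14.7 tcp world [ 0.5617 -0.0358  0.3184] mixer xy [-0.043  -0.0089] F mixer [ 2.8 -8.4] 0.9 quat [-0.068  0.998 -0.001  0.001] open 0.0192
r 0.0439 phi -2.938 theta mod 4.508 Ftang(cw) -8.8 Frad -1.02 torque [-1.44 -0.83 -0.02]
```

In the tool's units: 2.32 cm is 0.0387, -0.02 cm is -0.0003.

Emit:
send_rows(increments=[[[0.001,0.013,0.0007],[0,0,0]],[[-0.0003,0.026,0.0015],[0,0,0]],[[-0.0038,0.0387,0.0022],[0,0,0]]])

```text
clock: 15.08
tcp_pos: [0.5604, -0.0124, 0.317]
eef_rot: [-0.068, 0.998, -0.001, 0.0]
ft_force: [-1.2, -7.3, 2.1]
opening: 0.019
gripper_force: 79.7
```

```bash
python3 st.py
```

```text
t 15.075 tcp world [ 0.5604 -0.0124  0.317 ] mixer xy [-0.041   0.0144] F mixer [-2.2 -7.1] 2.1 quat [-0.068  0.998 -0.001  0.   ] open 0.019
r 0.0434 phi 2.804 theta mod 5.05 Ftang(cw) -7.4 Frad -0.31 torque [-1.61  0.03  0.03]
```

In the tool's units: 1.89 cm is 0.0315, -1.36 cm is -0.0227.

Emit:
send_rows(increments=[[[-0.0057,0.0118,0.0007],[0,0,0]],[[-0.0133,0.0225,0.0015],[0,0,0]],[[-0.0227,0.0315,0.0022],[0,0,0]]])

```text
clock: 15.45
tcp_pos: [0.571, 0.0084, 0.3157]
eef_rot: [-0.068, 0.998, -0.001, -0.0]
ft_force: [-5.9, -7.4, 3.8]
opening: 0.0188
gripper_force: 80.0
```

```bash
python3 st.py
```

```text
t 15.45 tcp world [0.571  0.0084 0.3157] mixer xy [-0.0276  0.0336] F mixer [-6.9 -6.5] 3.8 quat [-0.068  0.998 -0.001 -0.   ] open 0.0188
r 0.0435 phi 2.258 theta mod 5.596 Ftang(cw) -9.48 Frad -0.67 torque [-1.31  0.9   0.02]
```

In the tool's units: -2.12 cm is -0.0353, -1.36 cm is -0.0227.

Emit:
send_rows(increments=[[[-0.0108,0.0073,0.0007],[0,0,0]],[[-0.0227,0.0128,0.0015],[0,0,0]],[[-0.0353,0.016,0.0022],[0,0,0]]])

```text
clock: 15.82
tcp_pos: [0.5906, 0.0212, 0.3144]
eef_rot: [-0.068, 0.998, -0.0, -0.0]
ft_force: [-7.0, -2.3, 4.8]
opening: 0.0193
gripper_force: 80.1
```

```bash
python3 st.py
```

```text
t 15.825 tcp world [0.5906 0.0212 0.3144] mixer xy [-0.0064  0.0435] F mixer [-7.2 -1.3] 4.8 quat [-0.068  0.998 -0.    -0.   ] open 0.0193
r 0.0439 phi 1.717 theta mod 6.137 Ftang(cw) -7.31 Frad -0.23 torque [-0.65  1.4  -0.02]
```

The single readings are noisy (about ±1 N), so I average several readings while holding.

```bash
cat > av.py <<'E'
from h import *
from rig import robot
c=np.array([.603,-.021]);y=.139
R=np.array([[np.cos(y),np.sin(y)],[-np.sin(y),np.cos(y)]])
F=[];Tq=[];P=[]
for k in range(7):
    s=robot.read_state();P.append(R@(s['tcp_pos'][:2]-c));F.append(R@s['ft_force'][:2]);Tq.append(R@[s['torque'][1],-s['torque'][0]])
    if k<6: robot.snapshot('wrist')
p=np.mean(P,0);ph=np.arctan2(p[1],p[0]);t=np.array([-np.sin(ph),np.cos(ph)])
a=np.array(F)@t;b=np.array(Tq)@t
print('clock',s['clock'],'theta',round((np.pi/2-ph)%(2*np.pi)+2*np.pi,3),'Ft',round(a.mean(),2),'sd',round(a.std(),2),'Tt',round(b.mean(),3),'sd',round(b.std(),3),np.round(a,1))
E
python3 av.py
```

```text
clock 16.125 theta 12.432 Ft 3.12 sd 2.29 Tt -0.641 sd 0.462 [7.3 6.  1.9 1.5 1.6 1.4 2.1]
```

In the tool's units: -2.32 cm is -0.0387, -1.56 cm is -0.026.

Emit:
send_rows(increments=[[[-0.013,0.001,0.0007],[0,0,0]],[[-0.026,-0.0003,0.0015],[0,0,0]],[[-0.0387,-0.0038,0.0022],[0,0,0]]])

```text
clock: 16.5
tcp_pos: [0.6141, 0.0224, 0.313]
eef_rot: [-0.069, 0.998, 0.0, -0.0]
ft_force: [-7.9, -0.4, 5.7]
opening: 0.0193
gripper_force: 80.3
```

```bash
python3 av.py
```

```text
clock 16.8 theta 6.683 Ft 2.85 sd 2.59 Tt -0.581 sd 0.496 [7.5 6.2 2.3 0.9 1.4 1.  0.7]
```

Run:
```python
import numpy as np
r=4.5;P=np.radians(np.arange(69,-150,-10))
for a,b in zip(P[:-1],P[1:]): print(round(np.degrees(a)),'%.2f %.2f'%(-r*(np.cos(b)-np.cos(a)),r*(np.sin(b)-np.sin(a))))
```

```text
69 -0.71 -0.34
59 -0.63 -0.46
49 -0.54 -0.56
39 -0.44 -0.65
29 -0.32 -0.72
19 -0.19 -0.76
9 -0.05 -0.78
-1 0.08 -0.78
-11 0.22 -0.75
-21 0.34 -0.71
-31 0.46 -0.63
-41 0.56 -0.54
-51 0.65 -0.44
-61 0.72 -0.32
-71 0.76 -0.19
-81 0.78 -0.05
-91 0.78 0.08
-101 0.75 0.22
-111 0.71 0.34
-121 0.63 0.46
-131 0.54 0.56
```

Emit:
send_rows(increments=[[[-0.0118,-0.0057,0.0007],[0,0,0]]])

```text
clock: 16.92
tcp_pos: [0.6213, 0.0202, 0.3125]
eef_rot: [-0.069, 0.998, 0.0, -0.0]
ft_force: [-7.3, 1.2, 6.7]
opening: 0.0189
gripper_force: 80.2
```

In the tool's units: -0.63 cm is -0.0105, -0.46 cm is -0.0077.

Emit:
send_rows(increments=[[[-0.0105,-0.0077,0.0007],[0,0,0]]])

```text
clock: 17.05
tcp_pos: [0.6285, 0.0165, 0.3121]
eef_rot: [-0.069, 0.998, 0.0, -0.0]
ft_force: [-7.6, 2.6, 7.1]
opening: 0.019
gripper_force: 80.3
```

In the tool's units: -0.56 cm is -0.0093, -0.54 cm is -0.009.

Emit:
send_rows(increments=[[[-0.009,-0.0093,0.0008],[0,0,0]]])

```text
clock: 17.18
tcp_pos: [0.6347, 0.0118, 0.3116]
eef_rot: [-0.069, 0.998, 0.001, -0.0]
ft_force: [-7.0, 3.9, 7.0]
opening: 0.0192
gripper_force: 80.4
```

In the tool's units: -0.65 cm is -0.0108, -0.44 cm is -0.0073.

Emit:
send_rows(increments=[[[-0.0073,-0.0108,0.0007],[0,0,0]]])

```text
clock: 17.3
tcp_pos: [0.6401, 0.006, 0.3112]
eef_rot: [-0.069, 0.998, 0.001, -0.0]
ft_force: [-5.9, 5.6, 6.2]
opening: 0.019
gripper_force: 80.3
```

In the tool's units: -0.72 cm is -0.012, -0.32 cm is -0.0053.

Emit:
send_rows(increments=[[[-0.0053,-0.012,0.0007],[0,0,0]]])

```text
clock: 17.42
tcp_pos: [0.6443, -0.0005, 0.3107]
eef_rot: [-0.069, 0.998, 0.001, -0.0]
ft_force: [-4.4, 6.0, 4.6]
opening: 0.019
gripper_force: 80.2
```

In the tool's units: -0.76 cm is -0.0127, -0.19 cm is -0.0032.

Emit:
send_rows(increments=[[[-0.0032,-0.0127,0.0008],[0,0,0]]])

```text
clock: 17.55
tcp_pos: [0.6474, -0.0077, 0.3103]
eef_rot: [-0.069, 0.998, 0.001, 0.0]
ft_force: [-3.2, 7.7, 6.5]
opening: 0.0189
gripper_force: 80.3
```

In the tool's units: -0.78 cm is -0.013, -0.05 cm is -0.0008.

Emit:
send_rows(increments=[[[-0.0008,-0.013,0.0007],[0,0,0]]])

```text
clock: 17.68
tcp_pos: [0.6491, -0.0153, 0.3099]
eef_rot: [-0.069, 0.998, 0.001, 0.0]
ft_force: [-2.2, 7.8, 4.4]
opening: 0.0186
gripper_force: 80.1
```

In the tool's units: -0.78 cm is -0.013, 0.08 cm is 0.0013.

Emit:
send_rows(increments=[[[0.0013,-0.013,0.0008],[0,0,0]]])

```text
clock: 17.8
tcp_pos: [0.6495, -0.0231, 0.3095]
eef_rot: [-0.069, 0.998, 0.001, 0.001]
ft_force: [-0.5, 9.2, 6.3]
opening: 0.019
gripper_force: 80.2
```

In the tool's units: -0.75 cm is -0.0125, 0.22 cm is 0.0037.

Emit:
send_rows(increments=[[[0.0037,-0.0125,0.0008],[0,0,0]]])

```text
clock: 17.92
tcp_pos: [0.6486, -0.0308, 0.3091]
eef_rot: [-0.069, 0.998, 0.001, 0.001]
ft_force: [2.3, 9.7, 5.9]
opening: 0.0188
gripper_force: 80.2
```

In the tool's units: -0.71 cm is -0.0118, 0.34 cm is 0.0057.

Emit:
send_rows(increments=[[[0.0057,-0.0118,0.0008],[0,0,0]]])

```text
clock: 18.05
tcp_pos: [0.6463, -0.0383, 0.3087]
eef_rot: [-0.069, 0.998, 0.001, 0.001]
ft_force: [3.8, 9.0, 5.2]
opening: 0.019
gripper_force: 80.1
```

In the tool's units: -0.63 cm is -0.0105, 0.46 cm is 0.0077.

Emit:
send_rows(increments=[[[0.0077,-0.0105,0.0008],[0,0,0]]])

```text
clock: 18.18
tcp_pos: [0.6428, -0.0452, 0.3083]
eef_rot: [-0.069, 0.998, 0.001, 0.001]
ft_force: [7.0, 9.2, 4.7]
opening: 0.0193
gripper_force: 80.1
```

In the tool's units: 0.56 cm is 0.0093, -0.54 cm is -0.009.

Emit:
send_rows(increments=[[[0.0093,-0.009,0.0008],[0,0,0]]])

```text
clock: 18.3
tcp_pos: [0.6382, -0.0515, 0.3078]
eef_rot: [-0.069, 0.998, 0.001, 0.002]
ft_force: [8.2, 8.3, 4.2]
opening: 0.0191
gripper_force: 80.1
```

In the tool's units: 0.65 cm is 0.0108, -0.44 cm is -0.0073.

Emit:
send_rows(increments=[[[0.0108,-0.0073,0.0008],[0,0,0]]])

```text
clock: 18.42
tcp_pos: [0.6325, -0.0569, 0.3074]
eef_rot: [-0.069, 0.998, 0.001, 0.002]
ft_force: [10.9, 6.8, 4.1]
opening: 0.0189
gripper_force: 80.1
```

In the tool's units: 0.72 cm is 0.012, -0.32 cm is -0.0053.

Emit:
send_rows(increments=[[[0.012,-0.0053,0.0008],[0,0,0]]])

```text
clock: 18.55
tcp_pos: [0.6259, -0.0612, 0.307]
eef_rot: [-0.069, 0.998, 0.0, 0.002]
ft_force: [11.6, 4.1, 3.8]
opening: 0.0189
gripper_force: 80.1
```

Run:
```python
import numpy as np
from rig import robot
s=robot.read_state()
X=[(.6213,.0202,-7.3,1.2),(.6285,.0165,-7.6,2.6),(.6347,.0118,-7,3.9),(.6401,.006,-5.9,5.6),(.6443,-.0005,-4.4,6),(.6474,-.0077,-3.2,7.7),(.6491,-.0153,-2.2,7.8),(.6495,-.0231,-.5,9.2),(.6486,-.0308,2.3,9.7),(.6463,-.0383,3.8,9),(.6428,-.0452,7,9.2),(.6382,-.0515,8.2,8.3),(*s['tcp_pos'][:2],*s['ft_force'][:2])]
for x,y,a,b in X:
    ph=np.arctan2(y+.021,x-.604);print(round(4*np.pi+np.pi/2-(ph-.139),3),round(-a*np.sin(ph)+b*np.cos(ph),2),round(a*np.cos(ph)+b*np.sin(ph),2))
```

```text
13.103 7.2 -1.72
13.284 7.78 -1.98
13.458 7.78 -1.94
13.634 8.02 -1.37
13.806 7.34 -1.2
13.979 8.3 -0.8
14.15 8.01 -1.2
14.322 9.17 -0.92
14.492 9.97 0.16
14.664 9.77 0.11
14.834 11.51 1.07
15.004 11.65 0.6
15.348 12.19 1.97
```

First touch was at about 13.8 rad. The crank is now at 15.35 rad, about a quarter turn past it (roughly 80 N). I let the arm settle, then let go and rise.

Emit:
send_rows(increments=[[[0,0,0],[0,0,0]],[[0,0,0],[0,0,0]],[[0,0,0],[0,0,0]],[[0,0,0],[0,0,0]]])

```text
clock: 19.05
tcp_pos: [0.6255, -0.0615, 0.3069]
eef_rot: [-0.069, 0.998, -0.0, 0.001]
ft_force: [6.1, 0.9, 5.1]
opening: 0.0191
gripper_force: 80.1
```

In the tool's units: -13 cm is -0.2167, -11 cm is -0.1833.

Emit:
send_rows(increments=[[[0,0,0],[0,0,0]],[[0,0,0],[0,0,0]],[[0,0,0],[0,0,0]],[[0,0,0],[0,0,0]],[[0,0,-0.05],[0,0,0]],[[0,0,-0.1167],[0,0,0]],[[0,0,-0.1833],[0,0,0]],[[0,0,-0.2167],[0,0,0]]], claw=6)

```text
clock: 20.05
tcp_pos: [0.6244, -0.0615, 0.4384]
eef_rot: [-0.069, 0.998, -0.0, 0.001]
ft_force: [-1.4, -0.7, -0.3]
opening: 0.0599
gripper_force: 0.0
```

Run:
```python
from h import *
from rig import robot
s=robot.read_state();print(s['tcp_pos'],s['ft_force'])
a=robot.snapshot('side')['image'][150:280,270:400];c=robot.snapshot('scene')['image'][150:280,240:370]
cv2.imwrite('pics/end.png',cv2.resize(np.hstack([a,c]),(800,400),interpolation=cv2.INTER_CUBIC)[:,:,::-1])
```

```text
[ 0.62442899 -0.06153579  0.43837075] [-1.35473553 -0.66107887 -0.27498519]
```

View pics/end.png

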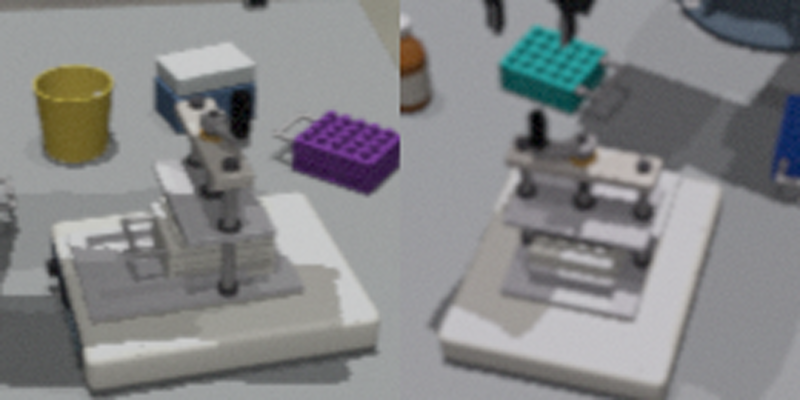

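The plate sits on the caps, the rack is under it at the stop, the crank is released, and the bystanders look untouched. I hand in.

```bash
python3 -c "
from rig import robot
print(robot.close_job())"
```

```text
the job is handed in; nothing more can be done
None
```

I pushed the rack in against the back stop, wound the plate down in one go to about a quarter turn past first touch (roughly 80 N by my estimate), let go of the crank and handed the job in; no verdict came back.

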